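# Give a recessed cap screw its final 60 degrees with a T-handle hex key

### The arm

A 6-joint arm with a two-finger parallel gripper is mounted at the origin on a cart in front of the work surface, level with it; the furniture and walls round the work are solid. World frame = base frame: x ahead of the robot, y to its left, z up, the work surface at z = 0. Lengths are in m, angles in rad, forces in N, time in s.
With the tool pointing down it reaches from about 0.325 to 0.85 m from the base axis. Payload 15.5 kg.
Tool frame: the origin (TCP) lies midway between the tips of the shut fingers; the grasp point (between the pads) lies 19 mm behind it; z points along the fingers, x is the direction in which the jaws open and shut, and the axes are right-handed (so a half turn about z gives the same grasp; the last joint's range is limited). The gripper opens to 91 mm and grips with 3 to 60 N. Pads are 32 mm wide; open, the fingers measure 118 mm over their backs; the gripper's body (76 mm by 178 mm) begins 60 mm behind the grasp point.
Start: joints at [1.22, 0.494, 1.345, -0, 1.302, -0.096], TCP at [0.158, 0.605, 0.214] pointing down, gripper open.
Joint ranges: [-2.91, 2.91], [-0.82, 2.16], [0.22, 2.67], [-1.22, 4.37], [0.12, 2.79], [-3.08, 3.08]. Speed limits (rad/s): [1.89, 1.89, 2.57, 3.01, 3.01, 3.01].

### API

Orientations are given as a unit quaternion [w, x, y, z].
In Python, from rig import read_state, camera, get_calibration, r gives the robot as it stands.
- The arm moves only by the shell command python3 -m handwheel 'ROWS' [FORCE]. ROWS is JSON, a list that holds one entry, the list of rows, each a list of 7 numbers: the shift along the tool's x, y, z in mm, then the turn, a rotation vector about the tool's x, y, z in rad, then the finger opening in mm, from 0 to 91.2. In form: [[[x, y, z, rx, ry, rz, gripper], ...]]. A call has 1 to 12 rows; each row shifts and turns the pose as measured when the row begins, along the tool's axes as they then stand; what a row does not reach is not made up. A row lasts 1/8 s, in which the tool goes at most 62.5 mm and 10.7 degrees, less where a joint would pass 70% of its speed; a pose out of reach is approached as far as the arm can. A call is refused whole if a number of a shift passes 62.5 or a number of a turn 0.188, either way. A call with a gripper value outside its range is refused whole. The fingers move at their own pace and stop on an object; FORCE is the grip in N (left out, the last holds). Time passes only in rows, so rows that do not move let the fingers close. It gives the time, the measured TCP pose, the force and the opening at its end, in the units of the state.
- read_state(): the state, without advancing time (a new reading comes with each control period).
- camera(name): name is "side" or "top" or "wrist"; returns the picture (400x640x3 uint8, blue, green, red); there is no depth.
- get_calibration(name): a dict with "fx", "fy", "cx", "cy" (pixels), "R" (3x3) and "t" (3): a world point X has camera coordinates R X + t. Camera axes: x right, y down, z forward; pixel columns grow to the right and rows downward; lengths in m; the calibration is good to about 2 mm. A picture is of the moment at which its call begins: read the wrist's pose just before it. get_calibration takes no time and is no camera call; for the wrist camera it gives the pose at the moment of the call.
- r.close_job(): hands the job in, once; it reports no verdict.
The state is a dict: "t": time; "joints": joint angles; "qvel": joint speeds; "joint_efforts": joint torques, N m; "position": TCP position; "ee_rot": TCP orientation; "contact_force": force on the tool from outside, world axes, zero at the start; "moment": the same for the moment, N m; "width": opening from 0.0 (shut) to 1.0 (fully open).
Only numpy, scipy, OpenCV 4.12 (cv2) and the standard library are available. Lean on these libraries where they do the work, as an engineer would, in place of code of your own. Each camera call takes 0.05 s, during which the arm holds its last target. There are 200 camera calls.

### The job

Take the blue T-handle hex key from its wooden rack, feel for the hexagon of the cap screw sunk in the grey clamp block without leaning hard on it, and seat the key fully home. Only then give the screw its final tightening of 60 degrees clockwise (seen from above), with the key kept fully home, and leave the key standing fully seated in the screw. Leave the clips and the gauge block lying where they are.

Things in the scene. Friction and masses are not known exactly. Their poses are not given: they have to be found in the camera images.
- key_handle (a point): Centre of the blue handle bar of the loose T-handle hex key (0.22 kg), 107 mm above its tip. The bar is 90 mm long (x axis of this point), 20 mm wide (y; grip across this), 34 mm high; z runs up the shank. The steel hexagonal shank, 16.6 mm across flats, hangs from the bar's middle; two of its flats face the bar's two ends. It starts upright, 35 mm deep in the rack's hole.
- key_tip (a point): Centre of the flat lower end of the key's shank, 107 mm under key_handle; z up the shank. The last 3 mm are a round tapered nose (12.8 mm across at the end, 16.2 mm above); the full hexagon starts 3 mm above the tip. So at a wrong angle the nose sinks about 3 mm into the socket, centres itself, and the hexagon's corners then rest on the socket's rim.
- socket_floor (a point): Nominal centre of the floor of the screw's hexagon socket (17.6 mm across flats, 10 mm deep), z up; the screw stands up to 1.8 mm off it sideways. The key's tip is here when fully home. The socket's mouth is 10 mm, the block's top 16 mm above. The hexagon starts at any angle, not shown by these axes; it repeats every 60 degrees and the key drops in within 6 degrees of a match.
- screw (a joint): Angle through which the cap screw has been turned clockwise (seen from above) since the start, rad; it starts at 0 whatever way its hexagon lies. It turns stiffly (about 0.15 N m) and stays where it is left; there is no stop near the wanted angle.
- clamp: Grey clamp block, 76 x 76 mm, top 52 mm above the table, on a dark steel base plate 130 (x) x 90 (y) x 12 mm, fixed to the table. The cap screw head (30 mm) lies 6 mm below its top in a round 35 mm counterbore. Origin under its centre, x along the base plate's length.
- key: The T-handle hex key as a whole; origin at its tip, z up the shank.
- rack: Wooden key rack, a block 70 x 70 x 45 mm fixed to the table with one round hole of 23.5 mm, 35 mm deep, in its middle; origin under its centre.
- clip_1: Black moulded clip, 46x67x28 mm, lying loose; bystander. Origin under its centre.
- clip_2: Black moulded clip, 47x74x31 mm, lying loose; bystander. Origin under its centre.
- clip_8: Black moulded clip, 46x67x28 mm, lying loose; bystander. Origin under its centre.
- gauge_block: Steel gauge block, 22x56x12 mm, lying loose; bystander. Origin under its centre.
There are look-alikes about, which are no part of the job. Of the things that look like the key, the larger one is meant.

How it is judged:
By the outcome, as a careful person would: the job done as asked, in the order asked, and still so for the second after the job is handed in, with the robot touching nothing.
It also fails if it takes over 64 s, if anything falls off the work surface, if the arm or the gripper's body presses on something with over 40 N, if the wrist force passes 120 N, or if a joint passes its speed limit or range.

## Working session

There is one attempt and no reset: what is moved stays moved. The work goes in short steps, Python scripts to look and compute and a shell command to move; the robot and the scene stay as the last step left them, time stands still between calls to the robot, and variables do not carry over. Pictures are saved under pics/ and viewed, about 8 in all and at most 12, crops included, and the job is handed in when it is done.

```bash
mkdir -p pics; ls; python3 - <<'E'
from rig import read_state, camera, get_calibration, r
import cv2
s=read_state(); print(s)
for n in("top","side"):
    cv2.imwrite(f"pics/{n}0.png",camera(n)); c=get_calibration(n); print(n,c)
E
```

```text
pics
{'t': 0.0, 'joints': array([ 1.21947699e+00,  4.94234912e-01,  1.34608322e+00,  1.81132983e-05,
        1.30253033e+00, -9.55120889e-02]), 'qvel': array([-0.00120275, -0.00088804,  0.00197176,  0.00033144,  0.000318  ,
        0.00163459]), 'joint_efforts': array([-5.22183325e-05, -8.78821635e+01, -3.81859946e+01,  7.07952934e-02,
        5.30120207e-02,  8.08684575e-06]), 'position': array([0.15801318, 0.6043172 , 0.21332234]), 'ee_rot': array([ 3.27198878e-04,  7.91527204e-01,  6.11133611e-01, -5.35984032e-04]), 'contact_force': array([-0.33940445, -0.54309541,  0.20261686]), 'moment': array([-0.02969128, -0.00214588,  0.00179188]), 'width': 1.0025827883923202}
top {'fx': 501.04548283237494, 'fy': 501.04548283237494, 'cx': 316.28478642942736, 'cy': 196.04509372827513, 'R': array([[ 0.00698705, -0.99966118, -0.02507406],
       [-0.98224201, -0.00215967, -0.18760589],
       [ 0.18748817,  0.02593961, -0.9819243 ]]), 't': array([0.06065566, 0.53011273, 1.12424371])}
side {'fx': 451.52883026581895, 'fy': 451.52883026581895, 'cx': 318.9580787545354, 'cy': 191.88567779824137, 'R': array([[ 0.92008419, -0.39166372, -0.00667906],
       [-0.23856962, -0.54675377, -0.80258635],
       [ 0.31069216,  0.74004043, -0.59649857]]), 't': array([-0.45514615,  0.22659059,  0.91352812])}
```

View pics/top0.png

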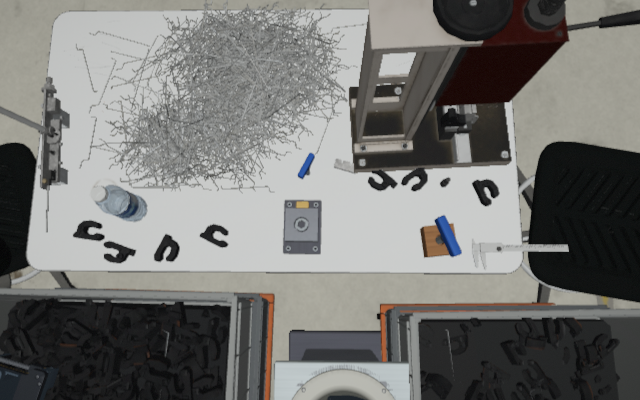

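View pics/side0.png

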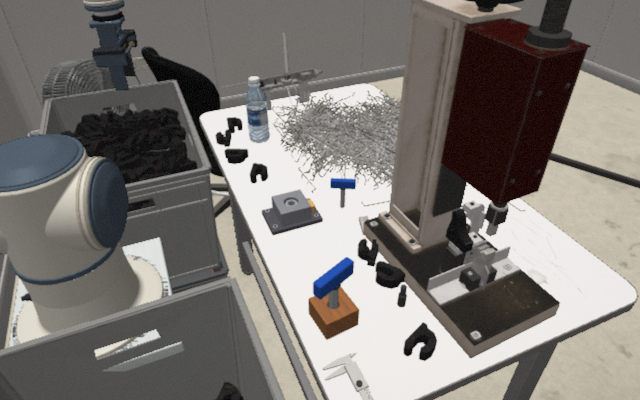

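```bash
cat >h.py <<'E'
import numpy as np, cv2
from rig import read_state, camera, get_calibration, r
from scipy.spatial.transform import Rotation as Ro
def ray(c,uv):
    R,t=np.array(c['R']),np.array(c['t'])
    d=R.T@np.array([(uv[0]-c['cx'])/c['fx'],(uv[1]-c['cy'])/c['fy'],1]); return -R.T@t,d
def onz(c,uv,z):
    o,d=ray(c,uv); return (o+d*(z-o[2])/d[2])
def tri(rays):
    A=0;b=0
    for o,d in rays:
        d=d/np.linalg.norm(d);P=np.eye(3)-np.outer(d,d);A=A+P;b=b+P@o
    return np.linalg.solve(A,b)
def proj(c,X):
    p=np.array(c['R'])@np.array(X)+np.array(c['t']);return np.array([c['fx']*p[0]/p[2]+c['cx'],c['fy']*p[1]/p[2]+c['cy']])
def blue(im):
    h=cv2.cvtColor(im,cv2.COLOR_BGR2HSV)
    m=cv2.inRange(h,(105,150,60),(130,255,255))
    cs,_=cv2.findContours(m,cv2.RETR_EXTERNAL,cv2.CHAIN_APPROX_NONE)
    return [c for c in sorted(cs,key=cv2.contourArea)[::-1] if cv2.contourArea(c)>30]
def rot():
    s=read_state();q=s['ee_rot'];return s,Ro.from_quat([q[1],q[2],q[3],q[0]])
E
python3 - <<'E'
from h import *
ims={n:cv2.imread(f"pics/{n}0.png") for n in("top","side")}
for n,im in ims.items():
    c=get_calibration(n)
    for k in blue(im)[:3]:
        rc=cv2.minAreaRect(k);print(n,cv2.contourArea(k),rc, [onz(c,p,.134).round(4)[:2].tolist() for p in cv2.boxPoints(rc)])
a=get_calibration('top');b=get_calibration('side')
f=lambda im:cv2.minAreaRect(blue(im)[0])[0]
print('tri',tri([ray(a,f(ims['top'])),ray(b,f(ims['side']))]))
h=[cv2.resize(ims['top'][150:270,270:390],(400,400),interpolation=2),cv2.resize(ims['top'][190:270,410:490],(400,400),interpolation=2)]
cv2.imwrite('pics/crop1.png',np.hstack(h))
for uv in[(301.5,225.5)]: print(onz(a,uv,.046))
E
```

```text
top 398.5 ((447.3438720703125, 235.9951171875), (40.788333892822266, 11.244728088378906), 65.224853515625) [[0.4626, -0.1913], [0.4729, -0.2135], [0.3938, -0.2462], [0.3837, -0.2243]]
top 121.5 ((305.99041748046875, 165.2675018310547), (6.145269870758057, 25.538782119750977), 28.610462188720703) [[0.5609, 0.1032], [0.6119, 0.0768], [0.6052, 0.0648], [0.5543, 0.0913]]
side 707.0 ((333.19866943359375, 277.7597961425781), (17.242238998413086, 49.01655197143555), 52.594642639160156) [[0.3742, -0.2395], [0.4668, -0.2014], [0.4688, -0.2397], [0.379, -0.274]]
side 174.5 ((342.5, 183.5), (9.0, 23.0), 90.0) [[0.5406, 0.0355], [0.5885, 0.0146], [0.5729, -0.0165], [0.5263, 0.0038]]
tri [ 0.42926992 -0.22330515  0.11433771]
[0.46079314 0.09721969 0.046     ]
```

View pics/crop1.png

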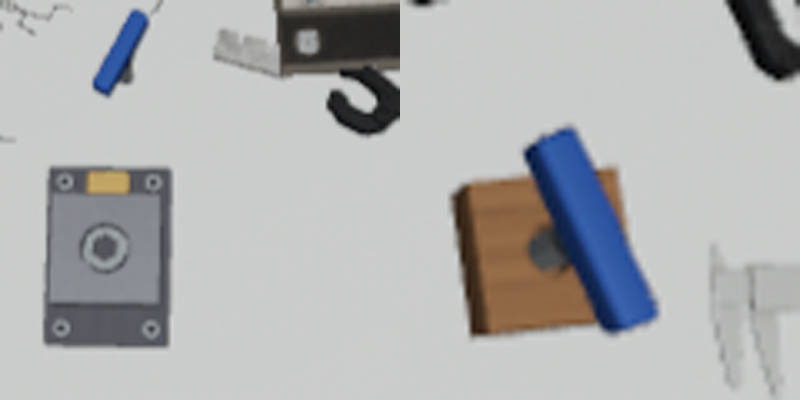

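The blue T-keys are at (306,165), with a bar of about 57 mm or less and standing by itself, and at (447,236), with a bar of about 90 mm in the wooden rack. The second fits: it is the larger one and it is in the rack. The screw is at (301,225). I'll look at the screw with the wrist camera on the way to the key.

```bash
cat >>h.py <<'E'
def go(tgt,psi=None):
    s,R=rot(); M=R.as_matrix(); p=np.array(s['position'])
    d=M.T@(np.array(tgt)-p)*1000
    cur=np.degrees(np.arctan2(M[1,0],M[0,0]))
    print('t',round(s['t'],2),'pos',p.round(4),'psi',cur.round(2),'zaxis',M[:,2].round(4),'F',np.round(s['contact_force'],1),'M',np.round(s['moment'],2),'w',round(s['width']*91.2,1),'j',np.degrees(s['joints']).round(0))
    print(' shift mm',d.round(1),'rz', None if psi is None else np.radians((cur-psi+180)%360-180).round(4))
E
python3 - <<'E'
from h import *
c=get_calibration('wrist');s,R=rot();o=-np.array(c['R']).T@c['t']
print('cam in tool',R.inv().apply(o-s['position']), 'R tool', (np.array(c['R'])@R.as_matrix()).round(3),c['fx'])
go([.461,.097,.24],112.5)
E
```

```text
cam in tool [-0.00104157 -0.0745961  -0.17195866] R tool [[ 1.    -0.    -0.   ]
 [ 0.     0.965 -0.263]
 [ 0.     0.263  0.965]] 320.1191137067548
t 0.1 pos [0.158  0.6043 0.2134] psi 75.34 zaxis [-4.0e-04 -1.1e-03 -1.0e+00] F [ 1.  -0.7 -0.5] M [-0.05  0.03  0.01] w 91.1 j [70. 28. 77.  0. 75. -5.]
 shift mm [-414.2  421.5  -26.2] rz -0.6485
```

```bash
python3 -m handwheel '[[[-41,42,0,0,0,0,91],[-41,42,0,0,0,0,91],[-41,42,0,0,0,0,91],[-41,42,0,0,0,0,91],[-41,42,5,0,0,0,91],[-41,42,10,0,0,0,91],[-41,42,15,0,0,0,91],[-41,42,20,0,0,0,91],[-41,42,20,0,0,0,91],[-41,42,20,0,0,0,91]]]'; python3 -c "
from h import *
go([.461,.097,.12],112.5)"
```

```text
t: 1.35
position: [0.4667, 0.0929, 0.1224]
ee_rot: [0.001, 0.79, 0.614, 0.001]
contact_force: [1.6, 1.1, 0.1]
width: 1.0
t 1.35 pos [0.4667 0.0929 0.1224] psi 75.71 zaxis [ 3.2e-03  5.0e-04 -1.0e+00] F [1.6 1.1 0.1] M [ 0.08  0.01 -0.02] w 91.2 j [  4.  24. 104.   0.  52. -72.]
 shift mm [ 2.5 -6.6  2.4] rz -0.642
```

```bash
python3 -m handwheel '[[[0,0,0,0,0,0,91],[0,0,0,0,0,0,91]]]' >/dev/null; python3 - <<'E'
from h import *
c=get_calibration('wrist');im=camera('wrist');cv2.imwrite('pics/w1.png',im)
p=proj(c,[.461,.097,.046]);print(p); u,v=p.round().astype(int)
cr=im[max(0,v-40):v+40,u-40:u+40]; cv2.imwrite('pics/w1c.png',np.hstack([cv2.resize(cr,(480,480),interpolation=2),cv2.resize(im,(320,200)).repeat(1,0) if 0 else cv2.copyMakeBorder(cv2.resize(im,(320,200)),0,280,0,0,0)]))
import json;json.dump({k:np.array(x).tolist() for k,x in c.items()},open('w1.json','w'))
E
```

```text
[323.71729141 198.37605157]
```

View pics/w1c.png

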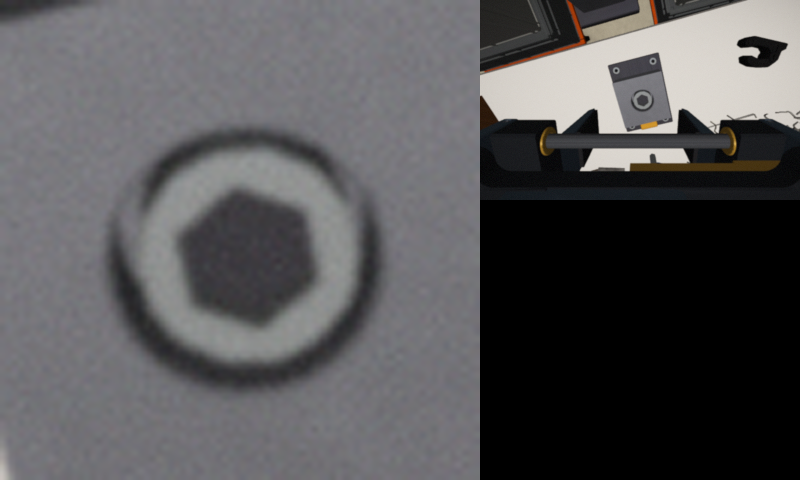

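The wrist view shows the socket hexagon clearly, at about (324,198) px, with corners near (319,188) and (322,213). I'll measure its centre and angle.

```bash
python3 - <<'E'
from h import *
import json
c=json.load(open('w1.json'));im=cv2.imread('pics/w1.png')
u0,v0=324-20,198-20
g=cv2.GaussianBlur(cv2.resize(cv2.cvtColor(im[v0:v0+40,u0:u0+40],6),None,fx=10,fy=10,interpolation=cv2.INTER_CUBIC),(0,0),4)
for th in(85,100,110):
    cs,_=cv2.findContours((g<th).astype('uint8'),0,1+0)
    k=min((k for k in cs if cv2.contourArea(k)>3000),key=lambda k:abs(k.mean((0,1))-200).sum())[:,0]
    px=(k+.5)/10-.5+[u0,v0]
    W=np.array([onz(c,p,.046)[:2] for p in px])*1000
    area=cv2.contourArea(W.astype('float32'))
    m=cv2.moments(W.astype('float32').reshape(-1,1,2));ce=np.array([m['m10'],m['m01']])/m['m00']
    d=W-ce;a=np.arctan2(d[:,1],d[:,0]);rr=np.hypot(*d.T)
    seg=np.hypot(*(np.roll(W,-1,0)-W).T)
    ph=np.angle(np.sum(seg*rr**2*np.exp(6j*a)))/6  # corner direction
    print(th,'centre',ce,'AF',np.sqrt(area/.866),'corner dir',np.degrees(ph)%60,'flat dir',(np.degrees(ph)+30)%60)
print(go([.4287,-.2228,.2],112.5))
E
```

```text
85 centre [463.05886598  97.44040491] AF 16.387223927329313 corner dir 57.10380349321982 flat dir 27.10380349321982
100 centre [463.06135091  97.42281722] AF 17.145165639152307 corner dir 56.98300902830757 flat dir 26.98300902830757
110 centre [463.06631701  97.41534352] AF 17.63312146411789 corner dir 57.05884516442496 flat dir 27.058845164424962
t 1.65 pos [0.4676 0.09   0.121 ] psi 75.45 zaxis [ 0.0014 -0.     -1.    ] F [ 0.6 -0.7 -1.1] M [-0.03 -0.01  0.03] w 91.1 j [  4.  24. 104.  -0.  52. -72.]
 shift mm [-312.5   41.1  -79. ] rz -0.6467
None
```

```bash
python3 -m handwheel '[[[-20,3,-40,0,0,0,91],[-50,7,-40,0,0,0,91],[-52,7,-10,0,0,0,91],[-52,7,0,0,0,0,91],[-52,7,0,0,0,0,91],[-52,6,0,0,0,0,91],[-40,5,0,0,0,-0.16,91],[0,0,0,0,0,-0.16,91],[0,0,0,0,0,-0.16,91],[0,0,0,0,0,-0.16,91],[0,0,0,0,0,0,91]]]'; python3 - <<'E'
from h import *
go([.4287,-.2228,.2],112.5)
c=get_calibration('wrist');im=camera('wrist');cv2.imwrite('pics/w2.png',im)
import json;json.dump({k:np.array(x).tolist() for k,x in c.items()},open('w2.json','w'))
for k in blue(im)[:3]: print(cv2.contourArea(k),cv2.minAreaRect(k),cv2.boundingRect(k))
E
```

```text
t: 3.02
position: [0.4306, -0.2249, 0.2189]
ee_rot: [0.005, 0.541, 0.841, 0.001]
contact_force: [-0.6, -0.7, 0.5]
width: 0.996
t 3.02 pos [ 0.4306 -0.2249  0.2189] psi 114.45 zaxis [ 0.0085 -0.0035 -1.    ] F [-0.6 -0.7  0.5] M [ 0.08  0.05 -0.06] w 90.9 j [ -35.   17.   96.    0.   67. -149.]
 shift mm [ 2.8 -1.  18.9] rz 0.034
2110.0 ((318.36712646484375, 197.58767700195312), (23.20631217956543, 103.44759368896484), 2.12109637260437) (307, 146, 25, 104)
```

View pics/w2.png

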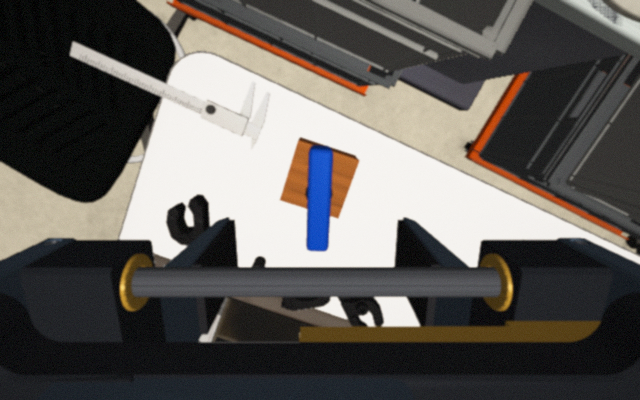

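The bar lies at (318,198) px between the open jaws, nearly parallel to the finger pads. I'll compute its pose.

```bash
python3 - <<'E'
from h import *
import json
c=json.load(open('w2.json'));k=blue(cv2.imread('pics/w2.png'))[0]
q=np.array([onz(c,p,.134)[:2]*1000 for p in k[:,0]]).astype('float32')
rc=cv2.minAreaRect(q);print(rc)
e=cv2.fitLine(q,cv2.DIST_L2,0,.01,.01).ravel();print('line ang',np.degrees(np.arctan2(e[1],e[0])),e)
x,y=rc[0]
go([x/1000,y/1000,.098],112.5)
E
```

```text
((426.299072265625, -225.60775756835938), (89.08194732666016, 19.161346435546875), 23.09819221496582)
line ang 22.593103 [ 9.2325646e-01  3.8418421e-01  4.2544760e+02 -2.2573048e+02]
t 3.08 pos [ 0.4306 -0.225   0.2189] psi 114.3 zaxis [ 0.0086 -0.0034 -1.    ] F [-0.5  0.3 -0.7] M [0.03 0.05 0.03] w 91.1 j [ -35.   17.   96.    0.   67. -149.]
 shift mm [  2.   -5.  120.9] rz 0.0314
```

```bash
cat >>h.py <<'E'
_go=go
def go(tgt,psi=None):
    _go(tgt,psi); s,R=rot(); M=R.as_matrix()
    print(' level rx,ry',np.cross([0,0,1],-M[2])[:2].round(4))
E
python3 -m handwheel '[[[2,-5,0,0,0,0.025,91],[0,0,30,0,0,0,91],[0,0,0,0,0,0,91]]]'; python3 -c "
from h import *
go([.4263,-.2256,.098],112.85)"
```

```text
t: 3.45
position: [0.4251, -0.2242, 0.189]
ee_rot: [0.005, 0.557, 0.831, 0.001]
contact_force: [0.8, -0.3, 1.0]
width: 0.996
t 3.45 pos [ 0.4251 -0.2242  0.189 ] psi 112.31 zaxis [ 0.0092 -0.0039 -0.9999] F [ 0.8 -0.3  1. ] M [ 0.11  0.07 -0.01] w 90.8 j [ -35.   18.   99.    0.   62. -147.]
 shift mm [-1.1 -0.1 91.1] rz -0.0094
 level rx,ry [0.007  0.0071]
```

```bash
python3 -m handwheel '[[[-1,0,10,0.007,0.007,-0.009,91],[0,0,35,0,0,0,91],[0,0,30,0,0,0,91],[0,0,10,0,0,0,91],[0,0,0,0,0,0,91]]]'; python3 -c "
from h import *
go([.4263,-.2256,.098],112.85)"
```

```text
t: 4.08
position: [0.4278, -0.2268, 0.1045]
ee_rot: [0.002, 0.554, 0.832, -0.0]
contact_force: [-0.2, -0.5, -0.3]
width: 1.0
t 4.08 pos [ 0.4278 -0.2268  0.1045] psi 112.67 zaxis [ 0.0028 -0.0026 -1.    ] F [-0.2 -0.5 -0.3] M [-0.01 -0.01 -0.01] w 91.2 j [ -35.   26.  104.   -0.   50. -148.]
 shift mm [ 1.7 -0.9  6.5] rz -0.0032
 level rx,ry [0.0016 0.0035]
```

```bash
python3 -m handwheel '[[[1.5,-1,6,0.002,0.003,-0.003,91],[0,0,0,0,0,0,10],[0,0,0,0,0,0,10],[0,0,0,0,0,0,10],[0,0,0,0,0,0,10],[0,0,0,0,0,0,10],[0,0,0,0,0,0,10],[0,0,0,0,0,0,10],[0,0,0,0,0,0,10]]]' 40; python3 -c "
from h import *
go([.4263,-.2256,.098],112.85)"
```

```text
t: 5.2
position: [0.4276, -0.2267, 0.1008]
ee_rot: [0.002, 0.553, 0.833, -0.0]
contact_force: [0.6, -0.0, -0.2]
width: 0.213
t 5.2 pos [ 0.4276 -0.2267  0.1008] psi 112.85 zaxis [ 0.0029 -0.0029 -1.    ] F [ 0.6 -0.  -0.2] M [0.15 0.06 0.01] w 19.5 j [ -35.   26.  104.   -0.   49. -148.]
 shift mm [ 1.5 -0.7  2.8] rz -0.0001
 level rx,ry [0.0016 0.0038]
```

```bash
python3 -m handwheel '[[[0,0,-15,0,0,0,10],[0,0,-25,0,0,0,10],[0,0,-30,0,0,0,10],[0,0,-30,0,0,0,10],[0,0,-10,0,0,0,10],[0,0,0,0,0,0,10]]]'; python3 -c "
from h import *
go([.4631,.0974,.2],117)
im=camera('side');c=get_calibration('side');cv2.imwrite('pics/s3.png',im);u,v=proj(c,[.43,-.225,.15]).astype(int)
w=camera('wrist');cv2.imwrite('pics/w3.png',w)
cv2.imwrite('pics/s3c.png',np.hstack([cv2.resize(im[v-60:v+60,u-50:u+50],(400,480),interpolation=2),cv2.resize(w[120:360,220:420],(400,480))]))"
```

```text
t: 5.95
position: [0.426, -0.2255, 0.2121]
ee_rot: [-0.0, 0.553, 0.833, -0.0]
contact_force: [-0.8, -0.1, -2.5]
width: 0.217
t 5.95 pos [ 0.426  -0.2255  0.2121] psi 112.84 zaxis [-6.e-04 -4.e-04 -1.e+00] F [-0.8 -0.1 -2.5] M [ 0.05  0.03 -0.06] w 19.7 j [ -35.   17.   97.   -0.   66. -148.]
 shift mm [283.2 159.6  11.9] rz -0.0725
 level rx,ry [-0.0007  0.0002]
```

View pics/s3c.png

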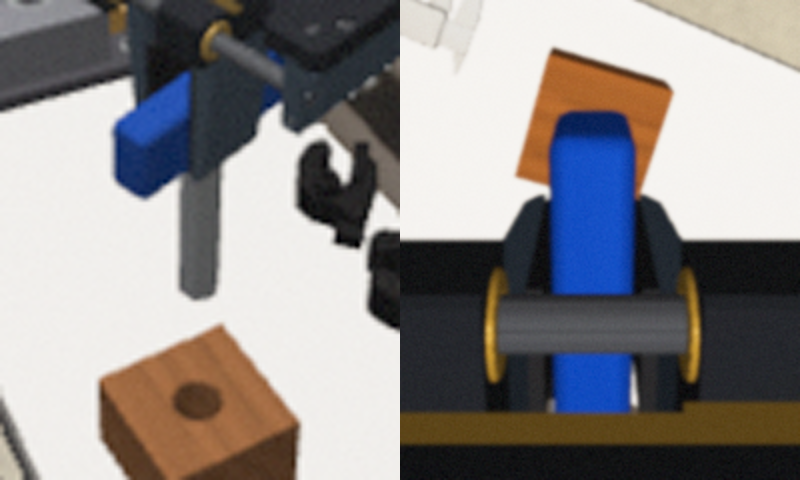

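```bash
python3 - <<'E'
from h import *
s,R=rot();p=s['position'];c=get_calibration('wrist')
for v in(186,187,188):
    X=onz(c,(317.5,v),p[2]+.033);print(v,'near end in tool mm',R.inv().apply(X-p)*1000)
cs=get_calibration('side');u,v=proj(cs,[.43,-.225,.15]).astype(int)
print('tip seen',u-50+198/4,v-60+295/4)
for y in(-4,-2,0,2,4): print(y,proj(cs,p+R.apply([0,y/1000,.091])))
E
```

```text
186 near end in tool mm [  0.30622811 -43.44516225 -32.93120249]
187 near end in tool mm [  0.30698636 -42.98894809 -32.9319206 ]
188 near end in tool mm [  0.30774588 -42.53197014 -32.93263991]
tip seen 333.5 277.75
-4 [330.67700449 277.96289256]
-2 [331.43991844 277.35760343]
0 [332.20066071 276.75403731]
2 [332.95924055 276.15218683]
4 [333.71566718 275.5520447 ]
```

```bash
python3 -m handwheel '[[[20,11,0,0,0,0,10],[40,23,0,0,0,0,10],[45,25,0,0,0,0,10],[45,25,0,0,0,0,10],[45,25,0,0,0,0,10],[40,23,0,0,0,0,10],[30,18,0,0,0,0,10],[15,8,0,0,0,-0.072,10],[0,0,0,0,0,0,10],[0,0,0,0,0,0,10]]]'; python3 -c "
from h import *
go([.4622,.0969,.17],117)"
```

```text
t: 7.3
position: [0.4591, 0.1037, 0.2005]
ee_rot: [-0.008, 0.523, 0.852, -0.004]
contact_force: [0.5, -0.3, -2.6]
width: 0.218
t 7.3 pos [0.4591 0.1037 0.2005] psi 116.88 zaxis [-0.0182  0.0025 -0.9998] F [ 0.5 -0.3 -2.6] M [ 0.    0.05 -0.  ] w 19.9 j [   5.   17.   98.    0.   65. -112.]
 shift mm [-7.8  0.1 30.4] rz -0.0021
 level rx,ry [-0.0151 -0.0105]
```

```bash
python3 -m handwheel '[[[-8,0,10,-0.015,-0.01,-0.002,10],[0,0,20,0,0,0,10],[0,0,12,0,0,0,10],[0,0,4,0,0,0,10],[0,0,0,0,0,0,10]]]'; python3 -c "
from h import *
go([.4622,.0969,.142],117)"
```

```text
t: 7.92
position: [0.4625, 0.0932, 0.1526]
ee_rot: [-0.0, 0.526, 0.851, -0.0]
contact_force: [0.4, 1.0, -2.6]
width: 0.219
t 7.92 pos [0.4625 0.0932 0.1526] psi 116.57 zaxis [-8.e-04 -2.e-04 -1.e+00] F [ 0.4  1.  -2.6] M [ 0.06 -0.05  0.01] w 20.0 j [   4.   21.  103.   -0.   57. -112.]
 shift mm [ 3.4  1.4 10.6] rz -0.0075
 level rx,ry [-0.0008 -0.0001]
```

```bash
python3 -m handwheel '[[[3.4,1.4,0,0,0,-0.007,10],[0,0,5,0,0,0,10],[0,0,3,0,0,0,10],[0,0,0,0,0,0,10]]]'; python3 -c "
from h import *
go([.4622,.0969,.142],117)
im=camera('side');c=get_calibration('side');u,v=proj(c,[.463,.097,.046]).astype(int)
print(u,v,proj(c,[.4631,.0974,.046]),proj(c,[.4631,.0974,.052]))
cv2.imwrite('pics/s4c.png',cv2.resize(im[v-45:v+30,u-50:u+50],(800,600),interpolation=2))"
```

```text
t: 8.43
position: [0.4628, 0.0974, 0.145]
ee_rot: [0.0, 0.522, 0.853, 0.0]
contact_force: [-0.3, -0.9, -2.8]
width: 0.22
t 8.43 pos [0.4628 0.0974 0.145 ] psi 117.01 zaxis [ 1.1e-03 -1.0e-04 -1.0e+00] F [-0.3 -0.9 -2.8] M [ 0.06 -0.01  0.01] w 20.1 j [   5.   21.  103.   -0.   56. -112.]
 shift mm [-0.1 -0.8  3. ] rz 0.0002
 level rx,ry [0.0009 0.0006]
291 202 [291.29790475 202.51218388] [291.19131097 200.56737899]
```

View pics/s4c.png

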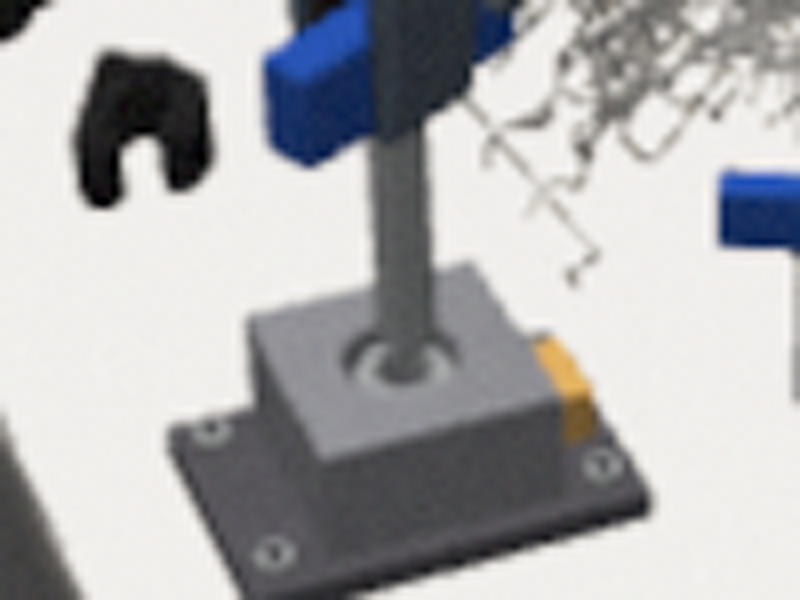

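The side view shows the tip just above the socket's centre at crop (403,365). Now I'll descend gently and watch the force.

```bash
python3 -m handwheel '[[[0,-0.8,2,0,0,0,10],[0,0,2,0,0,0,10],[0,0,2,0,0,0,10]]]'; python3 -m handwheel '[[[0,0,1.5,0,0,0,10],[0,0,1.5,0,0,0,10]]]';python3 -m handwheel '[[[0,0,1.5,0,0,0,10]]]'; python3 -c "
from h import *
go([.4622,.0969,.127],117)"
```

```text
t: 8.85
position: [0.4623, 0.0969, 0.1389]
ee_rot: [0.001, 0.522, 0.853, 0.0]
contact_force: [0.1, -1.1, -2.7]
width: 0.219
t: 9.1
position: [0.4623, 0.0969, 0.1357]
ee_rot: [0.001, 0.522, 0.853, 0.0]
contact_force: [0.9, 0.1, -2.9]
width: 0.216
t: 9.22
position: [0.4623, 0.0969, 0.134]
ee_rot: [0.001, 0.522, 0.853, 0.0]
contact_force: [0.7, 0.2, -2.6]
width: 0.222
t 9.22 pos [0.4623 0.0969 0.134 ] psi 117.0 zaxis [ 1.5e-03 -1.0e-04 -1.0e+00] F [ 0.7  0.2 -2.6] M [ 0.05  0.02 -0.03] w 20.3 j [   5.   22.  104.   -0.   54. -112.]
 shift mm [ 0.  -0.1  7. ] rz 0.0001
 level rx,ry [0.0013 0.0007]
```

```bash
for i in 1 2 3 ; do python3 -m handwheel '[[[0,0,1,0,0,0,10]]]' | grep -E "pos|force"; done
```

```text
position: [0.4623, 0.0969, 0.1331]
contact_force: [-2.0, -0.0, -3.1]
position: [0.4619, 0.097, 0.1319]
contact_force: [-1.3, 0.7, -1.8]
position: [0.4618, 0.097, 0.1308]
contact_force: [-0.4, -0.3, -1.2]
```

```bash
for i in 1 2 ; do python3 -m handwheel '[[[0,0,1,0,0,0,10]]]' | grep -E "pos|force"; done
```

```text
position: [0.4618, 0.097, 0.1297]
contact_force: [-1.3, 1.4, -1.5]
position: [0.4618, 0.097, 0.1287]
contact_force: [-1.2, 0.3, -0.9]
```

```bash
for i in 1 2 3 ; do python3 -m handwheel '[[[0,0,1,0,0,0,10]]]' | grep -E "pos|force"; done
```

```text
position: [0.4618, 0.097, 0.1276]
contact_force: [-1.0, 0.1, -1.2]
position: [0.462, 0.0971, 0.1267]
contact_force: [-3.7, -0.4, 19.6]
position: [0.4622, 0.0971, 0.1265]
contact_force: [-7.3, 1.4, 34.2]
```

Floor reached at TCP z 0.1267 (predicted 0.127), with light force all the way down, so the key is home. Now I'll ease the load and find the backlash onset.

```bash
python3 -m handwheel '[[[0,0,-0.2,0,0,0,10],[0,0,0,0,0,0,10]]]' >/dev/null; python3 -c "
from h import *
go([.4622,.0969,.1265],117)"
for i in 1 2 ; do python3 -m handwheel '[[[0,0,0,0,0,0.03,10],[0,0,0,0,0,0,10]]]' >/dev/null; python3 -c "
from h import *
go([.4622,.0969,.1265],117)"; done
```

```text
t 10.47 pos [0.462  0.0972 0.1269] psi 117.0 zaxis [ 1.8e-03  4.0e-04 -1.0e+00] F [-1.1  0.3 -2.3] M [0.2  0.38 0.05] w 19.4 j [   5.   23.  104.    0.   53. -112.]
 shift mm [-0.3  0.   0.4] rz 0.0001
 level rx,ry [0.0017 0.0005]
t 10.72 pos [0.462  0.0972 0.1268] psi 115.14 zaxis [ 1.5e-03  4.0e-04 -1.0e+00] F [-1.9  0.4  1.4] M [0.26 0.57 0.06] w 19.5 j [   5.   23.  104.    0.   53. -111.]
 shift mm [-0.4  0.1  0.3] rz -0.0324
 level rx,ry [0.0015 0.0002]
t 10.97 pos [0.4618 0.0973 0.1267] psi 113.29 zaxis [ 1.2e-03  6.0e-04 -1.0e+00] F [-2.2  1.6  1. ] M [ 0.43  0.63 -0.  ] w 19.8 j [   5.   23.  104.    0.   53. -109.]
 shift mm [-0.5  0.2  0.2] rz -0.0647
 level rx,ry [ 0.0013 -0.    ]
```

```bash
for i in 1 2 3 4 5 6; do python3 -m handwheel '[[[0,0,0.1,0,0,0.025,10],[0,0,0.1,0,0,0,10]]]' >/dev/null; python3 -c "
from h import *
go([.4622,.0969,.1265],117)"|head -1; done
```

```text
t 11.22 pos [0.4618 0.0974 0.1267] psi 111.76 zaxis [ 1.2e-03  7.0e-04 -1.0e+00] F [-3.5  1.7  5.9] M [ 0.37  0.91 -0.01] w 19.9 j [   5.   23.  104.    0.   53. -107.]
t 11.47 pos [0.4617 0.0974 0.1267] psi 110.29 zaxis [ 1.2e-03  8.0e-04 -1.0e+00] F [-3.7  1.9  4.8] M [0.43 0.95 0.04] w 19.9 j [   5.   23.  104.    0.   53. -106.]
t 11.72 pos [0.4616 0.0975 0.1267] psi 108.82 zaxis [ 1.1e-03  9.0e-04 -1.0e+00] F [-2.7  0.7  4.9] M [0.44 0.91 0.04] w 19.8 j [   5.   23.  104.    0.   53. -104.]
t 11.97 pos [0.4615 0.0975 0.1267] psi 107.35 zaxis [ 1.1e-03  9.0e-04 -1.0e+00] F [-2.8  0.9  5.3] M [0.4  0.95 0.1 ] w 20.1 j [   5.   23.  104.    0.   53. -103.]
t 12.22 pos [0.4615 0.0975 0.1267] psi 105.89 zaxis [ 1.2e-03  9.0e-04 -1.0e+00] F [-2.9  1.4  4.7] M [0.45 0.85 0.1 ] w 19.7 j [   5.   23.  104.    0.   53. -101.]
t 12.47 pos [0.4614 0.0976 0.1267] psi 104.43 zaxis [ 0.0013  0.001  -1.    ] F [-2.7  0.6  5.6] M [0.46 0.89 0.21] w 19.8 j [   5.   23.  104.    0.   53. -100.]
```

```bash
for i in 1 2 3 4; do python3 -m handwheel '[[[0,0,0.1,0,0,0.05,10],[0,0,0.1,0,0,0,10]]]' >/dev/null; python3 -c "
from h import *
go([.4622,.0969,.1265],117)"|head -1; done
```

```text
t 12.72 pos [0.4613 0.0977 0.1267] psi 101.49 zaxis [ 0.0014  0.0011 -1.    ] F [-3.2  2.7  6. ] M [0.44 0.91 0.12] w 19.9 j [  5.  23. 104.   0.  53. -97.]
t 12.97 pos [0.4613 0.0978 0.1267] psi 98.55 zaxis [ 0.0015  0.0012 -1.    ] F [-3.6  2.   5.1] M [0.47 0.88 0.1 ] w 19.5 j [  5.  23. 104.   0.  53. -94.]
t 13.22 pos [0.4613 0.0979 0.1267] psi 95.6 zaxis [ 0.0017  0.0014 -1.    ] F [-3.2  1.7  4.7] M [0.51 0.94 0.14] w 19.7 j [  5.  23. 104.   0.  53. -91.]
t 13.47 pos [0.4613 0.098  0.1267] psi 92.66 zaxis [ 0.0018  0.0015 -1.    ] F [-2.9  2.5  4.8] M [0.51 0.9  0.13] w 20.1 j [  5.  23. 104.   0.  53. -88.]
```

```bash
for i in 1 2; do python3 -m handwheel '[[[0,0,0.1,0,0,0.05,10],[0,0,0.1,0,0,0.05,10],[0,0,0.1,0,0,0.05,10],[0,0,0.1,0,0,0.05,10],[0,0,0.1,0,0,0.05,10],[0,0,0.1,0,0,0.05,10],[0,0,0.1,0,0,0.05,10]]]' >/dev/null; python3 -c "
from h import *
go([.4622,.0969,.1265],50.0)"; done
```

```text
t 14.35 pos [0.4613 0.0987 0.1267] psi 72.05 zaxis [ 0.0025  0.0025 -1.    ] F [-3.1  2.   3.8] M [0.66 0.89 0.14] w 19.8 j [  5.  23. 104.   0.  53. -67.]
 shift mm [-1.4  1.4  0.2] rz 0.3848
 level rx,ry [ 0.0016 -0.0031]
t 15.22 pos [0.4616 0.0993 0.1267] psi 51.38 zaxis [ 0.0037  0.0034 -1.    ] F [-3.2  3.   4.7] M [0.63 0.83 0.16] w 19.5 j [  5.  23. 104.   0.  52. -47.]
 shift mm [-1.5  2.   0.2] rz 0.0241
 level rx,ry [ 0.0007 -0.0049]
```

```bash
python3 - <<'E'
from h import *
w=camera('wrist');cv2.imwrite('pics/w5.png',w)
go([.4622,.0969,.1265],50)
for f in('w3','w5'):
    h=cv2.cvtColor(cv2.imread(f'pics/{f}.png'),cv2.COLOR_BGR2HSV);m=cv2.inRange(h,(105,150,60),(130,255,255))
    vs=np.arange(195,262);o=[]
    for v in vs:
        x=np.where(m[v,270:370])[0]+270;o.append((x.min(),x.max()))
    o=np.array(o);print(f,[np.polyfit(vs-228,o[:,i],1).round(4).tolist() for i in(0,1)])
E
```

```text
t 15.28 pos [0.4616 0.0993 0.1267] psi 51.23 zaxis [ 0.0036  0.0034 -1.    ] F [-3.8  2.9  4.1] M [0.52 0.8  0.13] w 19.6 j [  5.  23. 104.   0.  52. -47.]
 shift mm [-1.5  2.   0.2] rz 0.0214
 level rx,ry [ 0.0007 -0.0049]
w3 [[-0.0162, 295.3134], [0.0065, 336.403]]
w5 [[0.0, 295.0], [-0.0003, 336.0896]]
```

```bash
python3 -m handwheel '[[[0,0,0.1,0,0,0.03,10],[0,0,0.1,0,0,0,10]]]'>/dev/null; python3 -c "
from h import *
go([.4622,.0969,.1265],49.5)"
```

```text
t 15.53 pos [0.4616 0.0994 0.1267] psi 49.54 zaxis [ 0.0038  0.0035 -1.    ] F [-3.2  1.6  6.6] M [0.37 0.95 0.16] w 19.9 j [  5.  23. 104.   0.  52. -45.]
 shift mm [-1.5  2.   0.2] rz 0.0007
 level rx,ry [ 0.0007 -0.0052]
```

```bash
python3 -m handwheel '[[[-0.1,-0.5,0.1,0,0,0,10],[0,0,0.1,0,0,0,10]]]' >/dev/null; python3 -c "
from h import *
go([.4622,.0969,.1265],49.5)"; python3 -m handwheel '[[[0,0,0,0,0,0,20],[0,0,0,0,0,0,21],[0,0,0,0,0,0,22],[0,0,0,0,0,0,24],[0,0,0,0,0,0,27],[0,0,0,0,0,0,31],[0,0,0,0,0,0,38],[0,0,0,0,0,0,46],[0,0,0,0,0,0,55],[0,0,0,0,0,0,55]]]'; python3 -c "
from h import *
go([.4622,.0969,.1265],49.5)
w=camera('wrist');cv2.imwrite('pics/w6.png',w)
im=camera('side');c=get_calibration('side');u,v=proj(c,[.463,.097,.1]).astype(int)
cv2.imwrite('pics/w6c.png',np.hstack([cv2.resize(w[120:360,220:420],(400,480)),cv2.resize(im[v-50:v+70,u-50:u+50],(400,480),interpolation=2)]))"
```

```text
t 15.78 pos [0.4615 0.0995 0.1267] psi 49.63 zaxis [ 0.0046  0.0031 -1.    ] F [-3.9  0.8  6.6] M [0.16 0.92 0.11] w 19.6 j [  5.  23. 104.   0.  52. -45.]
 shift mm [-1.5  2.2  0.2] rz 0.0023
 level rx,ry [ 0.0015 -0.0054]
t: 17.02
position: [0.4626, 0.0992, 0.1267]
ee_rot: [0.0, 0.907, 0.42, 0.004]
contact_force: [-0.1, 0.6, -0.4]
width: 0.599
t 17.02 pos [0.4626 0.0992 0.1267] psi 49.68 zaxis [ 0.0064  0.0029 -1.    ] F [-0.1  0.6 -0.4] M [-0.03  0.06  0.05] w 54.6 j [  5.  23. 104.   0.  52. -45.]
 shift mm [-2.   1.2  0.2] rz 0.0032
 level rx,ry [ 0.003  -0.0063]
```

View pics/w6c.png

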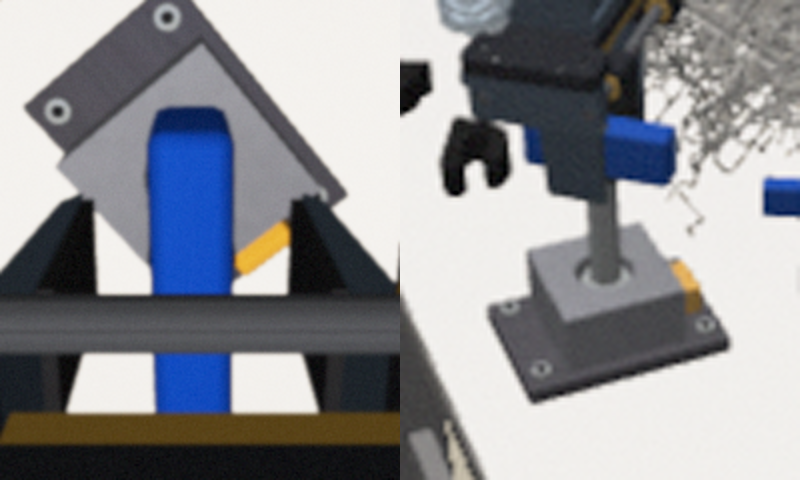

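The key stands in the screw with the jaws clear on both sides. I'll level the tool and retreat straight up.

```bash
python3 -m handwheel '[[[0,0,-5,0.003,-0.006,0,55],[0,0,-20,0,0,0,55],[0,0,-30,0,0,0,60],[0,0,-40,0,0,0,60],[0,0,-40,0,0,0,60],[0,0,0,0,0,0,60],[0,0,0,0,0,0,60]]]'; python3 - <<'E'
from h import *
go([.4622,.0969,.25],49.5)
c=get_calibration('wrist');w=camera('wrist');cv2.imwrite('pics/w7.png',w)
k=blue(w)[0];q=np.array([onz(c,p,.160)[:2]*1000 for p in k[:,0]]).astype('float32');print(cv2.minAreaRect(q))
im=camera('side');cs=get_calibration('side');u,v=proj(cs,[.463,.097,.1]).astype(int)
print('side expect handle centre',proj(cs,[.4631,.0974,.143]),[cv2.minAreaRect(b)[0] for b in blue(im)[:2]])
cv2.imwrite('pics/w7c.png',np.hstack([cv2.resize(w[120:360,220:420],(400,480)),cv2.resize(im[v-50:v+70,u-50:u+50],(400,480),interpolation=2)]))
E
```

```text
t: 18.0
position: [0.4622, 0.0992, 0.2672]
ee_rot: [-0.0, 0.908, 0.42, -0.001]
contact_force: [-0.5, -0.3, 0.0]
width: 0.658
t 18.0 pos [0.4622 0.0992 0.2672] psi 49.67 zaxis [-1.9e-03 -7.0e-04 -1.0e+00] F [-0.5 -0.3  0. ] M [-0.04 -0.04 -0.04] w 60.1 j [  5.  13.  93.  -0.  74. -45.]
 shift mm [-1.7  1.5 17.2] rz 0.003
 level rx,ry [-0.001   0.0017]
((461.3803405761719, 98.33607482910156), (19.77615737915039, 88.52220916748047), 49.6981086730957)
side expect handle centre [289.48505603 169.43673636] [(288.9864807128906, 170.08108520507812), (342.5, 183.5)]
```

View pics/w7c.png

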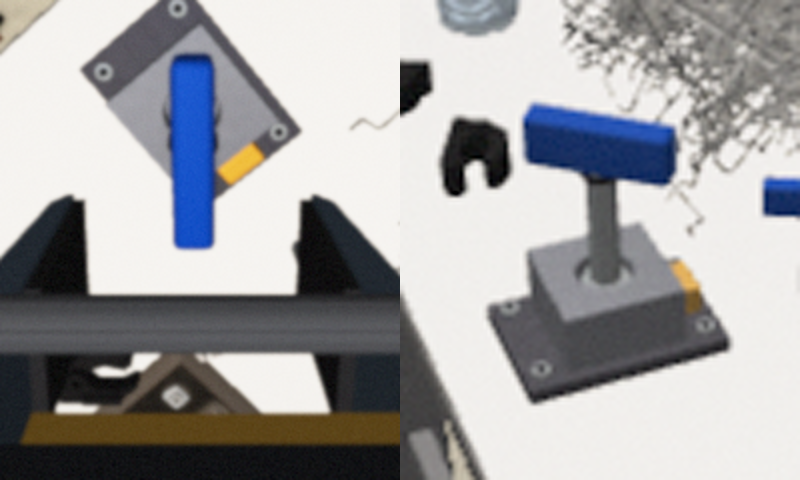

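The key stands free and upright. The bar has ended at −40.3°, which implies a screw turn of about 60.7°. Handing in.

```bash
python3 -c "
from rig import r
print(r.close_job())"
```

```text
the job is handed in; nothing more can be done
None
```

I took the larger blue key from the rack, seated it in the cap screw, turned the screw about 60° clockwise and left the key standing in it. I handed the job in at about 18 s; no verdict is reported.

- **Seating:** I set the key to the hexagon angle seen in the wrist picture. It slid in with no more than about 3 N until it met the floor. The floor came at TCP z 0.1267 m, against 0.127 m predicted. One step further gave a brief 34 N, which I eased off before turning.
- **Tightening:** the tool turned 67.5° in all, of which about 6.7° was play between key and socket. The torque held at about 0.13–0.16 N m, and the TCP height stayed at 0.1267 m throughout.
- **Last checks:** after letting go, the bar's angle implies a screw turn of about 60.7°. The handle in the side view is within 1 px of where a fully seated key should show, and about 2 mm off the socket axis sideways, a lean of roughly 1°. I steered clear of the clips and gauge block but did not check them separately at the end.
- **One disagreement:** the torque rise suggested the screw began to move 1–2° later than the geometry says. By that reading the turn was about 59°, so I stopped between the two.

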